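# Wind down the bar cart's bottle lift and close its well

### The arm

A 6-joint arm with a two-finger parallel gripper is mounted at the origin on the work surface. World frame = base frame: x ahead of the robot, y to its left, z up, the work surface at z = 0. Lengths are in m, angles in rad, forces in N, time in s.
With the tool pointing down it reaches from about 0.35 to 0.85 m from the base axis. Payload 8.1 kg.
Tool frame: the origin (TCP) lies on the mounting face of the last link; the fingertips stand 186 mm ahead of it and the grasp point (between the pads) lies 167 mm ahead of it; z points along the fingers, y is the line along which they close (so a half turn about z gives the same grasp; the last joint's range is limited). The gripper opens to 93 mm and grips with 3 to 60 N. Pads are 15 mm wide; open, the fingers measure 128 mm over their backs; the gripper's body (75 mm by 188 mm) begins 65 mm behind the grasp point.
Start: joints at [1.255, 0.13, 1.488, -0, 1.523, -0.085], TCP at [0.137, 0.584, 0.405] pointing down, gripper open.
Joint ranges: [-2.96, 2.96], [-0.89, 2.26], [0.02, 2.5], [-1.34, 4.48], [0, 2.73], [-2.66, 2.66]. Speed limits (rad/s): [2.39, 2.39, 2.79, 3.14, 3.14, 3.14].

### API

Orientations are given as a rotation vector (axis times angle).
In Python, from plant import read_state, read_camera, camera_params, close_job gives the robot as it stands. The module is installed in compiled form; this text tells all that it offers.
- The arm moves only by the tool servo_tool, never from a script. Its argument "increments" is a list of rows, each an object with "slide": the shift along the tool's x, y, z in mm, a list of three; "dr": the turn, a rotation vector about the tool's x, y, z in rad, a list of three; "jaw": the closure, from 0 (fully open) to 1 (shut). In form: [{"slide": [x, y, z], "dr": [ax, ay, az], "jaw": jaw}, ...]. A call has 1 to 20 rows; each row is the pose to reach, as a shift and turn from the pose commanded when the call began, along the tool's axes at that moment; what a row does not reach only later rows make up. A row lasts 1/10 s, in which the tool goes at most 50 mm and 8.59 degrees, less where a joint would pass 70% of its speed; a pose out of reach is approached as far as the arm can. A call with a gripper value outside its range is refused whole. The fingers move at their own pace and stop on an object; "force" is the grip in N (left out, the last holds). Time passes only in rows, so rows that repeat a pose let the fingers close. It gives the time, the measured TCP pose, the force, the opening and the grip force at its end, in the units of the state.
- read_state(): the state, without advancing time (a new reading comes with each control period).
- read_camera(name): name is "side" or "top" or "wrist"; returns (picture, depth): 480x640x3 uint8, red, green, blue; 480x640 float32, m along the optical axis (not along the pixel's ray), 0 where there is no reading.
- camera_params(name): a dict with "fx", "fy", "cx", "cy" (pixels), "rvec" (rotation vector, rad) and "tvec" (3), from world to camera coordinates, as OpenCV has them. Camera axes: x right, y down, z forward; pixel columns grow to the right and rows downward; lengths in m; the calibration is good to about 2 mm. A picture is of the moment at which its call begins: read the wrist's pose just before it. camera_params takes no time and is no camera call; for the wrist camera it gives the pose at the moment of the call.
- close_job(): hands the job in; it is judged then, once.
The state is a dict: "t": time; "q": joint angles; "dq": joint speeds; "joint_torque": joint torques, N m; "tool_pos": TCP position; "orientation": TCP orientation; "force": force on the tool from outside, world axes, zero at the start; "wrist_torque": the same for the moment, N m; "opening": finger opening in m; "gripper_force": force on a finger pad.
Only numpy, scipy, OpenCV 4.12 (cv2) and the standard library are available. Lean on these libraries where they do the work, as an engineer would, in place of code of your own. Each camera call takes 0.05 s, during which the arm holds its last target. There are 200 camera calls.

### The job

Wind the lift caddy's crank clockwise until its stiff resistance suddenly drops away and the platform has sunk into the well, then stop cranking within about half a turn. Then lay the loose round cover in the well's mouth without dropping it, press it down firmly until it is fully home, flush and level with the brass rim, and let go. Leave the carafe, canister, jigger and wine key where they are.

Things in the scene. Friction and masses are not known exactly. Their poses are not given: they have to be found in the camera images.
- crank (a joint): angle of the crank (rad), growing as it is turned clockwise seen from above; starts anywhere from 0 to 5. Turning is stiff (about 0.3 N m, i.e. some 7 N at the knob) up to 12.0, where the load suddenly drops off (to about 0.03 N m, under 1 N at the knob) within 0.2 rad; beyond that it turns loosely, and must not be wound past 16. It stays where it is left.
- crank_axis (a point): a point on the crank's vertical axis, at the height of the crank arm (90 mm above the cart top), on the caddy. The caddy is a dark wooden case on the smoked acrylic cart top, 300 mm long along its own y: the lower end, 75 mm high and 130 mm wide with a dark metal top, carries the crank at -y; the taller end, 100 mm high and 144 mm square with a brass top, has the round well at +y. This point's x and y axes are the caddy's; the well's centre lies 180 mm from here along +y.
- crank_knob (a point): centre of the crank's upright light wooden knob, which spins freely on its pin: a cylinder 18 mm in diameter and 42 mm tall (this point half-way up, about 117 mm above the cart top). It circles the crank axis at a radius of 45 mm; the brass crank arm's top face is 24 mm below this point.
- lift_top (a point): centre of the top face of the lift's platform, a brass disc 84 mm in diameter with a cork inlay that rises through the well. It is 48 mm above the rim at crank angle 0 and sinks 5 mm per rad of crank, straight down; 12 mm below the rim when the resistance drops away.
- seat (a point): centre of the well's round mouth, at the level of its brass rim (100 mm above the cart top). The mouth is 114 mm in diameter with a 2 mm bevel. Inside it a black rubber ring, held by friction, starts 5.5 mm below the rim: a cover laid on it stands 4.5 mm proud. Pushed down with about 9 N it sinks 4.5 mm to its stop, 10 mm below the rim, and stays there.
- cover_pull (a point): grasp point of the loose cover: middle of its brass pull, on the cover's axis, 30 mm above its underside. The cover is a round walnut disc 110 mm in diameter and 10 mm thick, about 160 g; the pull is an upright cylinder at its centre, 19 mm in diameter with a 22 mm wide head, its top 40 mm above the cover's underside. It starts lying flat on the cart top. Fully home in the well, this point is 20 mm above the rim.
- carafe: short glass carafe, 150 mm tall, 96 mm wide; origin at the centre of its foot. Bystander.
- canister: white ceramic canister with a cork top, 127 mm tall, 90 mm in diameter; origin at the centre of its foot. Bystander.
- jigger: steel double-cone jigger, 95 mm tall, 47 mm wide; origin at the centre of its foot. Bystander.
- wine_key: steel wine key lying flat, 115 mm long along its own x, 12 mm high; origin at the middle of its underside. Bystander.
Mind the look-alikes: they are no part of the job. Several things look just like the part that bears cover_pull: the one meant starts farthest from the robot's base.

How it is judged:
On the way, in this order (a step that is already met when the one before it is completed fails the run):
1. the crank is wound past the point where the resistance drops away (value of joint crank above 12.1 rad), for 0.2 s.
2. the cover is pressed home in the well (horizontal distance between cover_pull and seat below 0.005 m and z of cover_pull in the frame of seat below 0.0215 m), for 0.2 s.
At the end, for the whole second after the job is handed in: the crank stands past the drop in resistance (12.1 rad) and below 16.5 rad, at rest; the cover lies in the well within 5 mm of its centre, its top no more than 1.5 mm above and 2 mm below flush and within 0.03 rad of level, released; the bystanders have not moved more than 40 mm or tipped (all of step 2 and value of joint crank between 12.1 and 16.5 rad and z of cover_pull in the frame of seat above 0.018 m and angle between cover_pull's own z axis and vertical below 0.03 rad and velocity of joint crank below 0.1 rad/s); the robot touches nothing.
It fails at once if the crank is wound on more than about two thirds of a turn after the resistance has dropped (value of joint crank above 16.5 rad).
It fails at once if the cover is dropped (falls free faster than 0.7 m/s) (linear speed of cover above 0.7 m/s and contact force between cover and the fingers below 0.05 N).
It fails at once if a bystander is moved more than 40 mm or tipped (distance of any of carafe, canister, jigger, wine_key from where it was at the start of the episode above 0.04 m or angle between any of carafe, canister, jigger's own z axis and vertical above 0.5 rad).
It also fails if it takes over 67 s, if anything falls off the work surface, if the arm or the gripper's body presses on something with over 40 N, if the wrist force passes 120 N, or if a joint passes its speed limit or range.

## Working session

There is one attempt and no reset: what is moved stays moved. The work goes in short steps, Python scripts to look and compute and a tool call to move; the robot and the scene stay as the last step left them, time stands still between calls to the robot, and variables do not carry over. Pictures are saved under pics/ and viewed, at most 10 in all, crops included, and the job is handed in when it is done.

Besides the shell and the picture viewer there is one more tool, called after "Request:" in YAML: its name, and indented under it one key for each argument. servo_tool: Moves the arm, as the interface text tells. Its arguments: {"type":"object","properties":{"increments":{"type":"array"},"force":{"type":"number"}},"required":["increments"]}

```bash
mkdir -p pics
cat > h.py <<'E'
import numpy as np, cv2
from plant import *
def snap(n):
    p=camera_params(n); im,d=read_camera(n); R=cv2.Rodrigues(np.array(p['rvec'],float))[0]
    return im,d,p,R,np.array(p['tvec'],float).ravel()
def cloud(d,p,R,t):
    v,u=np.mgrid[:480,:640]
    c=np.stack([(u-p['cx'])/p['fx']*d,(v-p['cy'])/p['fy']*d,d],-1)
    return (c-t)@R
def ray(u,v,z,p,R,t):
    r=R.T@np.array([(u-p['cx'])/p['fx'],(v-p['cy'])/p['fy'],1]); o=-R.T@t
    return o+r*(z-o[2])/r[2]
E
python3 - <<'E'
from h import *
for n in ['top','side']:
    im,d,p,R,t=snap(n); cv2.imwrite(f'pics/{n}0.png',im[...,::-1]); np.savez(f'{n}0.npz',im=im,d=d,R=R,t=t)
    print(n,p,-R.T@t)
s=read_state(); print(s)
E
```

```text
top {'fx': 435.94638708365864, 'fy': 435.94638708365864, 'cx': 320.44410372417, 'cy': 235.88572423444256, 'rvec': array([ 2.13554609, -2.16591516,  0.11489347]), 'tvec': array([-0.00583445,  0.49303474,  1.14467934])} [ 0.34923448 -0.03028316  1.19604611]
side {'fx': 603.3669797802262, 'fy': 603.3669797802262, 'cx': 319.40663803184293, 'cy': 246.08076021635023, 'rvec': array([ 2.36482685, -0.33339371,  0.16006734]), 'tvec': array([-0.48573043,  0.15314627,  1.5245551 ])} [ 0.17618686 -1.03074874  1.22072573]
{'t': 0.1, 'q': array([ 1.25456202e+00,  1.31112697e-01,  1.48911300e+00, -4.99684294e-05,
        1.52297679e+00, -8.54130345e-02]), 'dq': array([-0.00070696, -0.00170617, -0.00376949, -0.00114127, -0.00043027,
       -0.00195583]), 'joint_torque': array([ 6.23226042e-04, -5.61350727e+01, -4.93087506e+01,  7.69230863e-02,
        2.93297460e-02, -7.54389976e-05]), 'tool_pos': array([0.13720401, 0.58391288, 0.40380744]), 'orientation': array([-3.61733597e-01, -3.12042251e+00,  2.49332053e-03]), 'force': array([-0.25714438, -0.1091984 , -0.93843905]), 'wrist_torque': array([ 0.00756986, -0.0366507 , -0.01125386]), 'gripper_force': 0.0, 'opening': 0.0931653953445711}
```

View pics/top0.png

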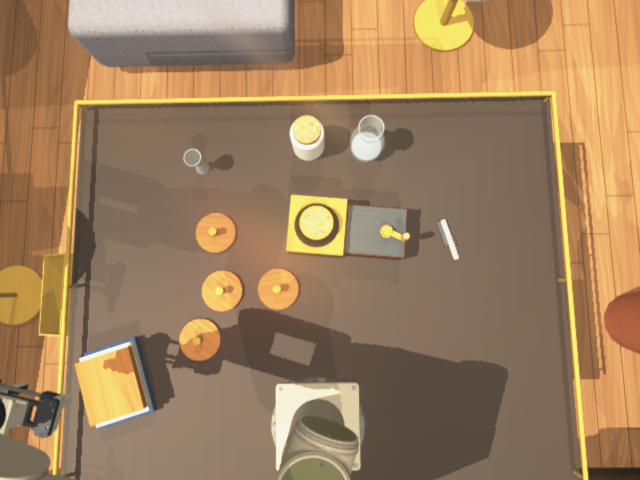

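View pics/side0.png

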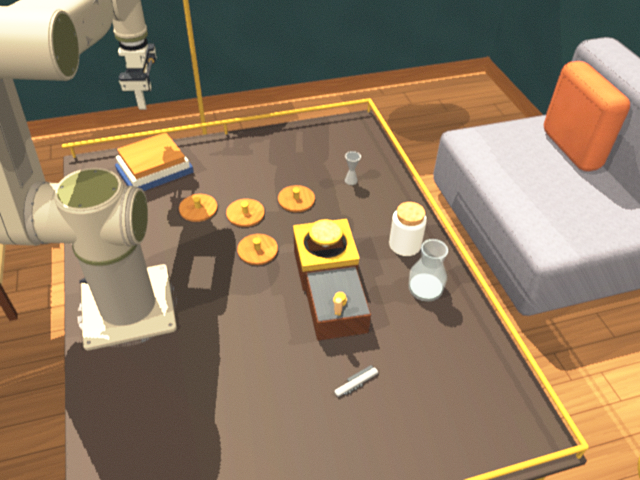

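The top view shows four look-alike covers at (215,232), (222,291), (278,289) and (200,340). The caddy's well is at (317,224), the crank hub at (387,232) and the knob at about (406,237). The cover at (215,232) looks farthest from the base, so I'll measure to confirm.

Run:
```python
from h import *
f=np.load('top0.npz'); im,d,R,t=[f[k] for k in ['im','d','R','t']]; p=camera_params('top')
P=cloud(d,p,R,t)
hsv=cv2.cvtColor(im,cv2.COLOR_RGB2HSV)
# covers: cloud height 5-14mm near each
for (u,v) in [(215,232),(222,291),(278,289),(200,340)]:
    c=ray(u,v,.01,p,R,t); m=(hsv[...,1]>120)&(abs(P[...,2]-.01)<.006)&(np.hypot(P[...,0]-c[0],P[...,1]-c[1])<.075)
    pts=P[m]; (x,y),r=cv2.minEnclosingCircle(pts[:,:2].astype(np.float32)); 
    k=(P[...,2]>.028)&(np.hypot(P[...,0]-x,P[...,1]-y)<.03)
    print((u,v),m.sum(),'centre',round(x,4),round(y,4),'r',round(r,4),'dist',round(np.hypot(x,y),4),'pull',P[k].mean(0).round(4),k.sum())
# caddy
box=np.zeros(d.shape,bool); box[185:270,275:420]=1
w=box&(abs(P[...,2]-.1)<.006)&(np.arange(640)<352); lo=box&(abs(P[...,2]-.075)<.006)
for n,m in [('well',w),('low',lo)]:
    r=cv2.minAreaRect(P[m][:,:2].astype(np.float32)); print(n,m.sum(),r)
b=box&(abs(P[...,2]-.1)<.006)
hi=box&(P[...,2]>.108)
for sel,nm in [(hi&(np.arange(640)<352),'lift'),(hi&(np.arange(640)>360),'knob')]:
    q=P[sel]; print(nm,sel.sum(),q.mean(0).round(4),'zmax',q[:,2].max().round(4), np.percentile(q[:,2],[10,50,90]).round(4))
q=box&(P[...,2]>.125)&(np.arange(640)>360); print('knobtop',q.sum(),P[q].mean(0))
a=box&(abs(P[...,2]-.09)<.006)&(np.arange(640)>365); print('arm',a.sum(),P[a].mean(0))
for n,(u0,u1,v0,v1) in {'jig':(180,215,145,180),'can':(285,330,110,165),'car':(345,390,112,165),'key':(435,465,215,262)}.items():
    s=P[v0:v1,u0:u1].reshape(-1,3); s=s[s[:,2]>.008]; print(n,np.median(s,0).round(3),s.min(0).round(3),s.max(0).round(3))
T=im[170:290,190:430]; cv2.imwrite('pics/crop1.png',cv2.resize(T[...,::-1],None,fx=3.3,fy=3.3,interpolation=cv2.INTER_CUBIC))
```

```text
(215, 232) 1175 centre 0.5096 0.2749 r 0.0585 dist 0.579 pull [0.5104 0.2765 0.0404] 52
(222, 291) 1217 centre 0.3511 0.2578 r 0.0569 dist 0.4356 pull [0.352  0.2565 0.0403] 54
(278, 289) 1239 centre 0.3544 0.1042 r 0.0573 dist 0.3694 pull [0.3544 0.1043 0.0404] 53
(200, 340) 1267 centre 0.2223 0.3143 r 0.0561 dist 0.385 pull [0.223  0.3137 0.0401] 59
well 1867 ((0.5149291753768921, -0.0038824155926704407), (0.144021674990654, 0.14483673870563507), 84.61792755126953)
low 2826 ((0.503757655620575, -0.08487555384635925), (0.30056264996528625, 0.1374407410621643), 84.77130889892578)
lift 910 [ 0.5101 -0.0048  0.1645] zmax 1.196 [0.1362 0.1391 0.1419]
knob 72 [ 0.4474 -0.1767  0.3834] zmax 1.196 [0.1248 0.1363 1.196 ]
knobtop 63 [ 0.44337365 -0.17084082  0.42123579]
arm 98 [ 0.4902688  -0.19577632  0.09225283]
jig [0.695 0.316 0.095] [ 0.349 -0.03   0.008] [0.72  0.342 1.196]
can [0.739 0.016 0.123] [ 0.349 -0.03   0.008] [0.795 0.062 1.196]
car [ 0.735 -0.142  0.082] [ 0.349 -0.19   0.008] [ 0.796 -0.03   1.196]
key [ 0.487 -0.36   0.011] [ 0.349 -0.385  0.008] [ 0.537 -0.03   1.196]
```

View pics/crop1.png

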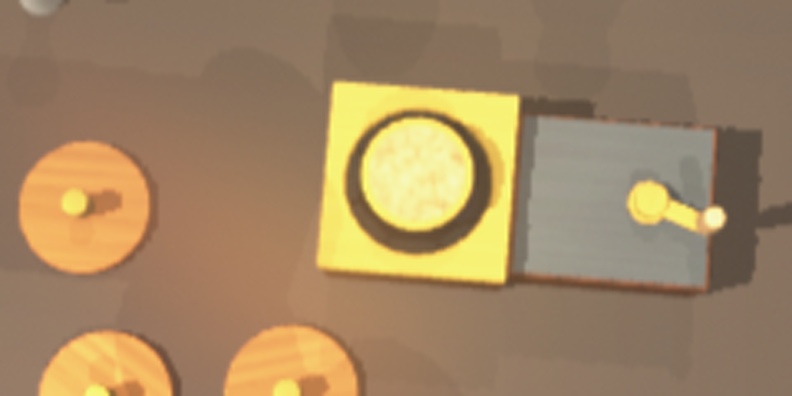

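The crop shows the isolated cover with its brass pull at crop (75,200), which is full-frame (215,232). It is 0.579 m from the base, against 0.436, 0.385 and 0.369 m for the others, so it is the one meant. The hub is at crop (648,201) and the knob's top at (713,217).

```bash
cat >> h.py <<'E'
from scipy.spatial.transform import Rotation as Ro
def go(p,ydir=None):
    """slide (mm) and dr to reach TCP p, tool down, tool y along ydir (deg, world)"""
    s=read_state(); A=Ro.from_rotvec(s['orientation']).as_matrix()
    sl=A.T@(np.array(p)-s['tool_pos'])*1000
    if ydir is None: B=A
    else:
        a=np.radians(ydir); y=np.array([np.cos(a),np.sin(a),0]); z=np.array([0,0,-1.]); B=np.stack([np.cross(y,z),y,z],1)
    return sl.round(1), Ro.from_matrix(A.T@B).as_rotvec().round(4)
E
python3 - <<'E'
from h import *
f=np.load('top0.npz'); R,t=f['R'],f['t']; p=camera_params('top')
print('hub',ray(386.4,230.9,.096,p,R,t),'knob',ray(406,235.8,.138,p,R,t),'well axis->hub', [.5149-.18*.093,-.0039-.18*.9957])
print(go([.45,.2,.40],-5.2)); print(go([.49,-.225,.40],-5.2))
E
```

```text
hub [ 0.49500966 -0.18147316  0.096     ] knob [ 0.47666564 -0.2229797   0.138     ] well axis->hub [0.49816000000000005, -0.18312599999999998]
(array([-392.3, -302.2,    4.3]), array([-1.4000e-03,  1.1000e-03,  1.4307e+00]))
(array([-528.5, -706.7,    4.9]), array([-1.4000e-03,  1.1000e-03,  1.4307e+00]))
```

Request:
servo_tool:
  increments:
    - {"slide":[-49,-10,0],"dr":[0,0,0.14],"jaw":0}
    - {"slide":[-98,-25,0],"dr":[0,0,0.28],"jaw":0}
    - {"slide":[-147,-45,0],"dr":[0,0,0.42],"jaw":0}
    - {"slide":[-194,-70,0],"dr":[0,0,0.56],"jaw":0}
    - {"slide":[-240,-100,0],"dr":[0,0,0.7],"jaw":0}
    - {"slide":[-282,-135,0],"dr":[0,0,0.84],"jaw":0}
    - {"slide":[-318,-172,0],"dr":[0,0,0.98],"jaw":0}
    - {"slide":[-350,-215,0],"dr":[0,0,1.12],"jaw":0}
    - {"slide":[-375,-260,0],"dr":[0,0,1.26],"jaw":0}
    - {"slide":[-392,-302,4],"dr":[0,0,1.43],"jaw":0}
    - {"slide":[-406,-350,4],"dr":[0,0,1.43],"jaw":0}
    - {"slide":[-420,-397,4],"dr":[0,0,1.43],"jaw":0}
    - {"slide":[-434,-444,4],"dr":[0,0,1.43],"jaw":0}
    - {"slide":[-448,-490,4],"dr":[0,0,1.43],"jaw":0}
    - {"slide":[-462,-536,4],"dr":[0,0,1.43],"jaw":0}
    - {"slide":[-476,-582,4],"dr":[0,0,1.43],"jaw":0}
    - {"slide":[-490,-628,4],"dr":[0,0,1.43],"jaw":0}
    - {"slide":[-504,-672,4],"dr":[0,0,1.43],"jaw":0}
    - {"slide":[-517,-709,4],"dr":[0,0,1.43],"jaw":0}
    - {"slide":[-517,-709,4],"dr":[0,0,1.43],"jaw":0}

```text
t: 2.1
tool_pos: [0.4777, -0.2289, 0.3999]
orientation: [-2.324, -2.113, 0.003]
force: [0.6, 0.4, -0.8]
opening: 0.0933
gripper_force: 0.0
```

Run:
```python
from h import *
s=read_state(); print(s['t'],s['tool_pos'],s['orientation'])
im,d,p,R,t=snap('wrist'); cv2.imwrite('pics/w1.png',im[...,::-1]); np.savez('w1.npz',im=im,d=d,R=R,t=t)
print(p['fx'],p['cx'],p['cy'],-R.T@t)
P=cloud(d,p,R,t); m=(d>0)&(abs(P[...,2]-.137)<.004)&(np.hypot(P[...,0]-.478,P[...,1]+.223)<.03)
v,u=np.nonzero(m); print(m.sum(),P[m].mean(0) if m.any() else 0,u.mean(),v.mean())
m=(d>0)&(abs(P[...,2]-.092)<.006)&(np.hypot(P[...,0]-.497,P[...,1]+.182)<.06); print(m.sum(), P[m].mean(0))
```

```text
2.1 [ 0.47774442 -0.22894334  0.39990664] [-2.32432725 -2.1134043   0.00250754]
394.9350221065207 315.8578277243359 244.1905614415397 [ 0.48524239 -0.15640376  0.38055043]
520 [ 0.4808985  -0.22516842  0.13735722] 319.3134615384615 247.10384615384615
1340 [ 0.49420311 -0.19699978  0.09532954]
```

View pics/w1.png

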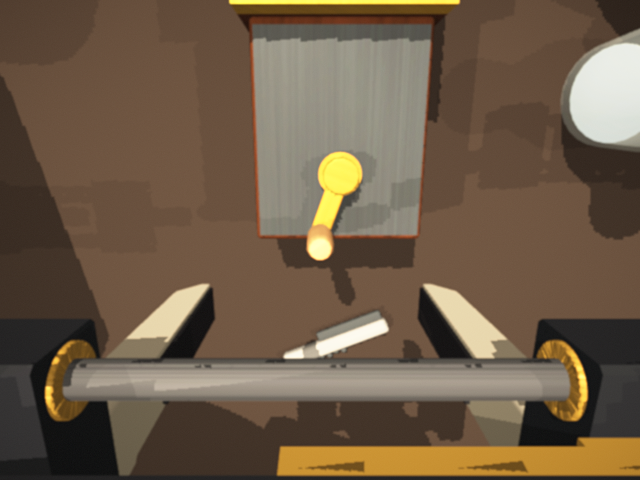

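The wrist view shows the knob's top at (319,247), the crank hub at (340,173) and the fingers straddling it, with the well end at the top edge.

Run:
```python
from h import *
f=np.load('w1.npz'); R,t,d,im=f['R'],f['t'],f['d'],f['im']; p=camera_params('wrist'); P=cloud(d,p,R,t)
hsv=cv2.cvtColor(im,cv2.COLOR_RGB2HSV); m=(hsv[...,1]>150)&(P[...,2]>.097)&(P[...,2]<.105); m[:150]=0; m[200:]=0
v,u=np.nonzero(m); (cu,cv_),r=cv2.minEnclosingCircle(np.stack([u,v],1).astype(np.float32)); print(m.sum(),cu,cv_,r,P[m].mean(0), P[173,340])
h=ray(cu,cv_,P[173,340][2],p,R,t); print(h)
g=(abs(P[...,2]-.075)<.004); g[:, :240]=0; g[:,445:]=0; print(cv2.minAreaRect(P[g][:,:2].astype(np.float32)))
print(go([.480,-.2246,.287],-5.2))
```

```text
844 340.1203918457031 175.7308807373047 17.96328353881836 [ 0.49991926 -0.18570068  0.09794907] [ 0.49974264 -0.18333304  0.09945138]
[ 0.49967662 -0.18523683  0.09945138]
((0.503474771976471, -0.15746067464351654), (0.16026709973812103, 0.1423282027244568), 84.65550231933594)
(array([  2.3,   2.1, 112.9]), array([-0.0015, -0.0004, -0.0033]))
```

Request:
servo_tool:
  increments:
    - {"slide":[2.4,1.6,35],"dr":[0,0,0],"jaw":0}
    - {"slide":[2.4,1.6,70],"dr":[0,0,0],"jaw":0}
    - {"slide":[2.4,1.6,95],"dr":[0,0,0],"jaw":0.2}
    - {"slide":[2.4,1.6,114],"dr":[0,0,0],"jaw":0.5}
    - {"slide":[2.4,1.6,114],"dr":[0,0,0],"jaw":0.9}
    - {"slide":[2.4,1.6,114],"dr":[0,0,0],"jaw":0.95}
    - {"slide":[2.4,1.6,114],"dr":[0,0,0],"jaw":0.95}
    - {"slide":[2.4,1.6,114],"dr":[0,0,0],"jaw":0.95}
  force: 30

```text
t: 2.95
tool_pos: [0.4807, -0.2222, 0.2884]
orientation: [2.317, 2.118, 0.001]
force: [1.1, -0.1, -0.2]
opening: 0.0496
gripper_force: 0.0
```

Run:
```python
from h import *
s=read_state(); print({k:np.round(s[k],4) for k in ['t','tool_pos','orientation','force','opening','gripper_force']})
A=Ro.from_rotvec(s['orientation']).as_matrix(); print(A.round(3))
c=np.array([.498,-.1835]); k=s['tool_pos'][:2]; r=(k-c); phi=np.arctan2(r[1],r[0]); print('r',np.hypot(*r),'phi',phi)
for i in range(0,22):
    a=phi-.25*(i); q=c+.045*np.array([np.cos(a),np.sin(a)])-k; print(i,(A.T@[q[0],q[1],0])[:2].round(3)*1000)
```

```text
{'t': np.float64(2.95), 'tool_pos': array([ 0.4807, -0.2222,  0.2884]), 'orientation': array([2.3169e+00, 2.1179e+00, 1.3000e-03]), 'force': array([ 1.0758, -0.05  , -0.1908]), 'opening': np.float64(0.0496), 'gripper_force': np.float64(0.0)}
[[ 0.09   0.996  0.002]
 [ 0.996 -0.09  -0.001]
 [-0.001  0.002 -1.   ]]
r 0.042367722718454875 phi -1.990170542942922
0 [-2. -1.]
1 [  2. -11.]
2 [ 10. -19.]
3 [ 19. -26.]
4 [ 29. -30.]
5 [ 40. -31.]
6 [ 52. -30.]
7 [ 62. -26.]
8 [ 71. -19.]
9 [ 78. -10.]
10 [83. -0.]
11 [85. 11.]
12 [84. 22.]
13 [81. 33.]
14 [75. 42.]
15 [67. 50.]
16 [57. 55.]
17 [46. 58.]
18 [35. 58.]
19 [24. 56.]
20 [14. 50.]
21 [ 6. 43.]
```

Request:
servo_tool:
  increments:
    - {"slide":[-2,-1,2],"dr":[0,0,0],"jaw":0.95}
    - {"slide":[-2,-1,2],"dr":[0,0,0],"jaw":0.95}
    - {"slide":[-2,-1,2],"dr":[0,0,0],"jaw":0.95}
    - {"slide":[-2,-1,2],"dr":[0,0,0],"jaw":0.95}
    - {"slide":[-2,-1,2],"dr":[0,0,0],"jaw":0.95}
    - {"slide":[-2,-1,2],"dr":[0,0,0],"jaw":0.95}

```text
t: 3.55
tool_pos: [0.4788, -0.2239, 0.2848]
orientation: [-2.319, -2.119, 0.0]
force: [-1.1, 1.9, 2.1]
opening: 0.0174
gripper_force: 30.0
```

```bash
cat > circ.py <<'E'
from h import *; import sys
s=read_state(); print({k:np.round(s[k],4) for k in ['t','tool_pos','orientation','force','opening','gripper_force']})
A=Ro.from_rotvec(s['orientation']).as_matrix()
c=np.array([.498,-.1835]); k=s['tool_pos'][:2]; r=(k-c); phi=np.arctan2(r[1],r[0]); print('r',np.hypot(*r),'phi',phi)
for i in range(1,21):
    a=phi-.25*(i); q=c+.045*np.array([np.cos(a),np.sin(a)])-k; print(i,((A.T@[q[0],q[1],0])[:2]*1000).round(1),end=' ')
E
python3 circ.py
```

```text
{'t': np.float64(3.55), 'tool_pos': array([ 0.4788, -0.2239,  0.2848]), 'orientation': array([-2.3186e+00, -2.1189e+00,  3.0000e-04]), 'force': array([-1.1221,  1.8911,  2.0722]), 'opening': np.float64(0.0174), 'gripper_force': np.float64(30.0005)}
r 0.04473219409166907 phi -2.013223042442122
1 [  4.9 -10.1] 2 [ 12.4 -18.4] 3 [ 21.7 -24.7] 4 [ 32.2 -28.5] 5 [ 43.4 -29.5] 6 [ 54.5 -27.8] 7 [ 64.8 -23.3] 8 [ 73.7 -16.5] 9 [80.6 -7.7] 10 [85.1  2.6] 11 [86.9 13.7] 12 [86.  24.9] 13 [82.3 35.5] 14 [76.1 44.8] 15 [67.8 52.3] 16 [57.8 57.6] 17 [46.9 60.2] 18 [35.7 60. ] 19 [24.9 57.1] 20 [15.1 51.5]
```

Request:
servo_tool:
  increments:
    - {"slide":[2.2,-5.2,0],"dr":[0,0,0],"jaw":0.95}
    - {"slide":[4.9,-10.1,0],"dr":[0,0,0],"jaw":0.95}
    - {"slide":[12.4,-18.4,0],"dr":[0,0,0],"jaw":0.95}
    - {"slide":[21.7,-24.7,0],"dr":[0,0,0],"jaw":0.95}
    - {"slide":[32.2,-28.5,0],"dr":[0,0,0],"jaw":0.95}
    - {"slide":[43.4,-29.5,0],"dr":[0,0,0],"jaw":0.95}
    - {"slide":[43.4,-29.5,0],"dr":[0,0,0],"jaw":0.95}

```text
t: 4.25
tool_pos: [0.4541, -0.1774, 0.2849]
orientation: [2.316, 2.118, 0.004]
force: [9.5, 1.5, -5.0]
opening: 0.0174
gripper_force: 30.0
```

```bash
python3 circ.py
```

```text
{'t': np.float64(4.25), 'tool_pos': array([ 0.4541, -0.1774,  0.2849]), 'orientation': array([2.3164, 2.1179, 0.0035]), 'force': array([ 9.55  ,  1.5146, -5.0433]), 'opening': np.float64(0.0174), 'gripper_force': np.float64(29.999)}
r 0.04432641996021726 phi 3.0035762933167107
1 [11.1  1.3] 2 [21.3  5.9] 3 [30.1 12.9] 4 [36.9 21.8] 5 [41.2 32.2] 6 [42.8 43.3] 7 [41.7 54.4] 8 [37.8 65. ] 9 [31.5 74.2] 10 [23.  81.6] 11 [13.  86.7] 12 [ 2.  89.1] 13 [-9.2 88.7] 14 [-20.   85.6] 15 [-29.6  79.9] 16 [-37.6  72. ] 17 [-43.4  62.4] 18 [-46.5  51.6] 19 [-47.   40.4] 20 [-44.6  29.4]
```

Request:
servo_tool:
  increments:
    - {"slide":[11.1,1.3,0],"dr":[0,0,0],"jaw":0.95}
    - {"slide":[21.3,5.9,0],"dr":[0,0,0],"jaw":0.95}
    - {"slide":[30.1,12.9,0],"dr":[0,0,0],"jaw":0.95}
    - {"slide":[36.9,21.8,0],"dr":[0,0,0],"jaw":0.95}
    - {"slide":[41.2,32.2,0],"dr":[0,0,0],"jaw":0.95}
    - {"slide":[42.8,43.3,0],"dr":[0,0,0],"jaw":0.95}
    - {"slide":[41.7,54.4,0],"dr":[0,0,0],"jaw":0.95}
    - {"slide":[37.8,65,0],"dr":[0,0,0],"jaw":0.95}
    - {"slide":[31.5,74.2,0],"dr":[0,0,0],"jaw":0.95}
    - {"slide":[23,81.6,0],"dr":[0,0,0],"jaw":0.95}
    - {"slide":[13,86.7,0],"dr":[0,0,0],"jaw":0.95}
    - {"slide":[13,86.7,0],"dr":[0,0,0],"jaw":0.95}

```text
t: 5.45
tool_pos: [0.5422, -0.1729, 0.2851]
orientation: [2.317, 2.118, 0.005]
force: [9.2, 0.3, -4.6]
opening: 0.0174
gripper_force: 30.0
```

```bash
python3 circ.py
```

```text
{'t': np.float64(5.45), 'tool_pos': array([ 0.5422, -0.1729,  0.2851]), 'orientation': array([2.3172, 2.1182, 0.0048]), 'force': array([ 9.2047,  0.3415, -4.6006]), 'opening': np.float64(0.0174), 'gripper_force': np.float64(29.999)}
r 0.045455413739011935 phi 0.2351482516215092
1 [-11.1   1.8] 2 [-22.3   1.2] 3 [-33.1  -2.1] 4 [-42.6  -8. ] 5 [-50.4 -16. ] 6 [-56.  -25.7] 7 [-59.  -36.5] 8 [-59.3 -47.8] 9 [-56.7 -58.7] 10 [-51.5 -68.6] 11 [-44.1 -77. ] 12 [-34.7 -83.3] 13 [-24.2 -87. ] 14 [-13.  -88.1] 15 [ -1.9 -86.3] 16 [  8.4 -81.8] 17 [ 17.3 -75. ] 18 [ 24.2 -66.1] 19 [ 28.6 -55.8] 20 [ 30.5 -44.8]
```

Request:
servo_tool:
  increments:
    - {"slide":[-11.1,1.8,0],"dr":[0,0,0],"jaw":0.95}
    - {"slide":[-22.3,1.2,0],"dr":[0,0,0],"jaw":0.95}
    - {"slide":[-33.1,-2.1,0],"dr":[0,0,0],"jaw":0.95}
    - {"slide":[-42.6,-8,0],"dr":[0,0,0],"jaw":0.95}
    - {"slide":[-50.4,-16,0],"dr":[0,0,0],"jaw":0.95}
    - {"slide":[-56,-25.7,0],"dr":[0,0,0],"jaw":0.95}
    - {"slide":[-59,-36.5,0],"dr":[0,0,0],"jaw":0.95}
    - {"slide":[-59.3,-47.8,0],"dr":[0,0,0],"jaw":0.95}
    - {"slide":[-56.7,-58.7,0],"dr":[0,0,0],"jaw":0.95}
    - {"slide":[-51.5,-68.6,0],"dr":[0,0,0],"jaw":0.95}
    - {"slide":[-44.1,-77,0],"dr":[0,0,0],"jaw":0.95}
    - {"slide":[-34.7,-83.3,0],"dr":[0,0,0],"jaw":0.95}
    - {"slide":[-24.2,-87,0],"dr":[0,0,0],"jaw":0.95}
    - {"slide":[-13,-88.1,0],"dr":[0,0,0],"jaw":0.95}
    - {"slide":[-1.9,-86.3,0],"dr":[0,0,0],"jaw":0.95}
    - {"slide":[8.4,-81.8,0],"dr":[0,0,0],"jaw":0.95}
    - {"slide":[17.3,-75,0],"dr":[0,0,0],"jaw":0.95}
    - {"slide":[24.2,-66.1,0],"dr":[0,0,0],"jaw":0.95}
    - {"slide":[28.6,-55.8,0],"dr":[0,0,0],"jaw":0.95}
    - {"slide":[28.6,-55.8,0],"dr":[0,0,0],"jaw":0.95}

```text
t: 7.45
tool_pos: [0.4885, -0.1398, 0.2849]
orientation: [2.318, 2.118, -0.001]
force: [5.1, -2.5, -1.0]
opening: 0.0173
gripper_force: 30.0
```

```bash
python3 circ.py
python3 - <<'E'
from h import *
im,d,p,R,t=snap('top'); P=cloud(d,p,R,t); m=(d>0)&(np.hypot(P[...,0]-.5149,P[...,1]+.0039)<.03)&(P[...,2]<.16)
print('lift z',m.sum(),np.median(P[m][:,2]))
b=(d>0)&(P[...,2]>.08)&(P[...,2]<.12)&(abs(P[...,0]-.515)<.085)&(abs(P[...,1])<.085); print('rim z',np.median(P[b][:,2]))
E
```

```text
{'t': np.float64(7.45), 'tool_pos': array([ 0.4885, -0.1398,  0.2849]), 'orientation': array([ 2.3176e+00,  2.1184e+00, -8.0000e-04]), 'force': array([ 5.127 , -2.5173, -1.0381]), 'opening': np.float64(0.0173), 'gripper_force': np.float64(29.9998)}
r 0.04475507409738496 phi 1.7847023289481645
1 [ 2.2 11. ] 2 [ 1.4 22.2] 3 [-2.1 32.8] 4 [-8.2 42.2] 5 [-16.4  49.9] 6 [-26.2  55.3] 7 [-37.1  58. ] 8 [-48.3  58. ] 9 [-59.2  55.2] 10 [-69.1  49.9] 11 [-77.3  42.2] 12 [-83.3  32.8] 13 [-86.9  22.1] 14 [-87.6  10.9] 15 [-85.6  -0.1] 16 [-81.  -10.3] 17 [-73.9 -19. ] 18 [-64.9 -25.8] 19 [-54.5 -30. ] 20 [-43.4 -31.6] lift z 430 0.09558301989446105
rim z 0.09777602717971373
```

Request:
servo_tool:
  increments:
    - {"slide":[2.2,11,0],"dr":[0,0,0],"jaw":0.95}
    - {"slide":[1.4,22.2,0],"dr":[0,0,0],"jaw":0.95}
    - {"slide":[-2.1,32.8,0],"dr":[0,0,0],"jaw":0.95}
    - {"slide":[-8.2,42.2,0],"dr":[0,0,0],"jaw":0.95}

```text
t: 7.9
tool_pos: [0.5291, -0.1502, 0.2848]
orientation: [-2.316, -2.117, -0.001]
force: [-5.1, 6.7, 6.6]
opening: 0.0176
gripper_force: 30.0
```

Request:
servo_tool:
  increments:
    - {"slide":[-8.2,7.7,0],"dr":[0,0,0],"jaw":0.95}
    - {"slide":[-18,13.1,0],"dr":[0,0,0],"jaw":0.95}
    - {"slide":[-28.9,15.8,0],"dr":[0,0,0],"jaw":0.95}
    - {"slide":[-40.1,15.8,0],"dr":[0,0,0],"jaw":0.95}

```text
t: 8.3
tool_pos: [0.5427, -0.193, 0.2851]
orientation: [2.316, 2.118, 0.004]
force: [6.6, -0.4, -3.0]
opening: 0.0176
gripper_force: 30.0
```

Request:
servo_tool:
  increments:
    - {"slide":[-10.9,-2.8,0],"dr":[0,0,0],"jaw":0.95}
    - {"slide":[-20.8,-8.1,0],"dr":[0,0,0],"jaw":0.95}

```text
t: 8.5
tool_pos: [0.5322, -0.2137, 0.285]
orientation: [2.317, 2.117, 0.002]
force: [4.3, -2.6, -3.3]
opening: 0.0174
gripper_force: 30.0
```

```bash
python3 circ.py
python3 - <<'E'
from h import *
im,d,p,R,t=snap('top'); P=cloud(d,p,R,t); m=(d>0)&(np.hypot(P[...,0]-.5149,P[...,1]+.0039)<.03)&(P[...,2]<.16)
print('lift z',m.sum(),np.median(P[m][:,2]))
E
```

```text
{'t': np.float64(8.5), 'tool_pos': array([ 0.5322, -0.2137,  0.285 ]), 'orientation': array([2.3167e+00, 2.1172e+00, 1.9000e-03]), 'force': array([ 4.3108, -2.6093, -3.3086]), 'opening': np.float64(0.0174), 'gripper_force': np.float64(29.9997)}
r 0.04563898773060621 phi -0.7240500117453004
1 [-7.8 -8.2] 2 [-13.7 -17.7] 3 [-17.2 -28.4] 4 [-17.9 -39.6] 5 [-15.8 -50.6] 6 [-11.  -60.8] 7 [ -3.9 -69.5] 8 [  5.2 -76.1] 9 [ 15.6 -80.3] 10 [ 26.7 -81.8] 11 [ 37.8 -80.4] 12 [ 48.3 -76.4] 13 [ 57.5 -69.9] 14 [ 64.7 -61.4] 15 [ 69.6 -51.3] 16 [ 71.9 -40.3] 17 [ 71.4 -29.1] 18 [ 68.1 -18.3] 19 [62.3 -8.8] 20 [54.2 -0.9] lift z 416 0.08297246569200083
```

The resistance fell from about 8 N to about 1 N and the platform now sits about 16 mm below the rim, so the crank stands near 13 rad. I'll release the knob, rise and move over the cover.

Request:
servo_tool:
  increments:
    - {"slide":[0,0,0],"dr":[0,0,0],"jaw":0.4}
    - {"slide":[0,0,0],"dr":[0,0,0],"jaw":0.4}
    - {"slide":[0,0,0],"dr":[0,0,0],"jaw":0.3}
    - {"slide":[0,0,0],"dr":[0,0,0],"jaw":0.3}
    - {"slide":[0,0,-20],"dr":[0,0,0],"jaw":0.3}
    - {"slide":[0,0,-60],"dr":[0,0,0],"jaw":0.3}
    - {"slide":[0,0,-100],"dr":[0,0,0],"jaw":0.3}
    - {"slide":[40,-5,-110],"dr":[0,0,0],"jaw":0.3}
    - {"slide":[85,-12,-110],"dr":[0,0,0],"jaw":0.3}
    - {"slide":[130,-18,-110],"dr":[0,0,0],"jaw":0.3}
    - {"slide":[175,-24,-110],"dr":[0,0,0],"jaw":0.3}
    - {"slide":[220,-30,-110],"dr":[0,0,0],"jaw":0.3}
    - {"slide":[265,-36,-110],"dr":[0,0,0],"jaw":0.3}
    - {"slide":[310,-42,-110],"dr":[0,0,0],"jaw":0.3}
    - {"slide":[355,-48,-110],"dr":[0,0,0],"jaw":0.3}
    - {"slide":[400,-54,-105],"dr":[0,0,0],"jaw":0.3}
    - {"slide":[440,-60,-90],"dr":[0,0,0],"jaw":0.3}
    - {"slide":[470,-64,-75],"dr":[0,0,0],"jaw":0.3}
    - {"slide":[485,-66,-75],"dr":[0,0,0],"jaw":0.3}
    - {"slide":[485,-66,-75],"dr":[0,0,0],"jaw":0.3}

```text
t: 10.55
tool_pos: [0.5088, 0.2777, 0.3595]
orientation: [-2.316, -2.122, 0.002]
force: [1.2, -1.3, 0.7]
opening: 0.0651
gripper_force: 0.0
```

Run:
```python
from h import *
s=read_state(); print(s['t'],s['tool_pos'],s['orientation'],s['opening'])
im,d,p,R,t=snap('wrist'); cv2.imwrite('pics/w2.png',im[...,::-1]); P=cloud(d,p,R,t)
g=(d>0)&(np.hypot(P[...,0]-.51,P[...,1]-.2757)<.08)
hsv=cv2.cvtColor(im,cv2.COLOR_RGB2HSV)
m=g&(abs(P[...,2]-.01)<.004)&(hsv[...,1]>100); print('disc',m.sum(),cv2.minEnclosingCircle(P[m][:,:2].astype(np.float32)))
k=g&(P[...,2]>.037)&(P[...,2]<.045); print('pull',k.sum(),P[k].mean(0), cv2.minEnclosingCircle(P[k][:,:2].astype(np.float32)))
im,d,p,R,t=snap('top'); P=cloud(d,p,R,t)
w=(d>0)&(np.hypot(P[...,0]-.4985,P[...,1]+.1835)<.06)&(P[...,2]>.13)&(P[...,2]<.145); 
print('knob top',w.sum(),P[w].mean(0)); cv2.imwrite('pics/top1.png',im[...,::-1])
print(go([.51,.2757,.197],-5.2))
```

```text
10.55 [0.50880008 0.27767935 0.3594862 ] [-2.31577908e+00 -2.12216186e+00  1.53055132e-03] 0.06507563288149912
disc 11826 ((0.5133130550384521, 0.2750631868839264), 0.055017776787281036)
pull 578 [0.51345932 0.27565122 0.04066521] ((0.5135236978530884, 0.2752628028392792), 0.010799835436046124)
knob top 39 [ 0.52892107 -0.21369364  0.1364387 ]
(array([1.000e-01, 2.000e-01, 1.636e+02]), array([0.0009, 0.0002, 0.0011]))
```

View pics/w2.png

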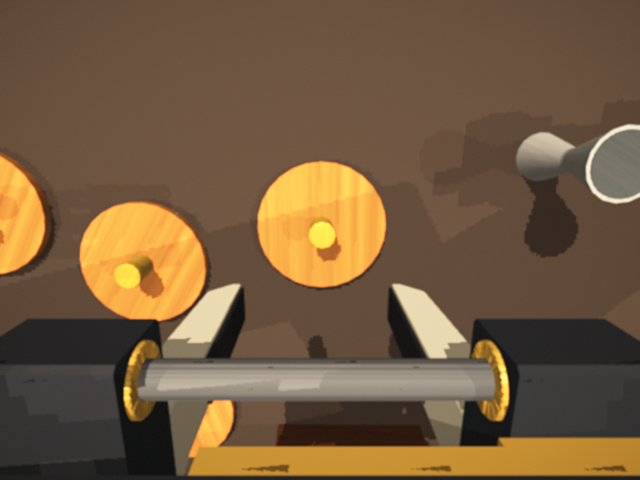

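The wrist view shows the target cover's pull at (322,235), centred between the fingers and well clear of the jigger and the other covers.

Request:
servo_tool:
  increments:
    - {"slide":[0,1.9,40],"dr":[0,0,0],"jaw":0.35}
    - {"slide":[0,1.9,80],"dr":[0,0,0],"jaw":0.4}
    - {"slide":[0,1.9,115],"dr":[0,0,0],"jaw":0.45}
    - {"slide":[0,1.9,142],"dr":[0,0,0],"jaw":0.5}
    - {"slide":[0,1.9,160],"dr":[0,0,0],"jaw":0.6}
    - {"slide":[0,1.9,160],"dr":[0,0,0],"jaw":0.7}
    - {"slide":[0,1.9,160],"dr":[0,0,0],"jaw":0.95}
    - {"slide":[0,1.9,160],"dr":[0,0,0],"jaw":0.95}
    - {"slide":[0,1.9,160],"dr":[0,0,0],"jaw":0.95}
    - {"slide":[0,1.9,160],"dr":[0,0,0],"jaw":0.95}
    - {"slide":[0,1.9,160],"dr":[0,0,0],"jaw":0.95}
  force: 40

```text
t: 11.75
tool_pos: [0.512, 0.2759, 0.2012]
orientation: [2.318, 2.118, 0.003]
force: [0.1, -3.5, 5.6]
opening: 0.0204
gripper_force: 40.0
```

Run:
```python
from h import *
from scipy.optimize import least_squares
s=read_state(); print({k:np.round(s[k],4) for k in ['t','tool_pos','orientation','force','opening','gripper_force']})
q=np.array([(.4788,-.2239),(.4541,-.1774),(.5422,-.1729),(.4885,-.1398),(.5291,-.1502),(.5427,-.193),(.5322,-.2137)])
r=least_squares(lambda a:np.hypot(*(q-a).T)-.045,[.498,-.183]); print('axis',r.x,r.fun.round(4), 'well',r.x+.18*np.array([.0926,.9957]))
```

```text
{'t': np.float64(11.75), 'tool_pos': array([0.512 , 0.2759, 0.2012]), 'orientation': array([2.3181, 2.1183, 0.0025]), 'force': array([ 0.0788, -3.4613,  5.627 ]), 'opening': np.float64(0.0204), 'gripper_force': np.float64(40.0016)}
axis [ 0.49868367 -0.18357343] [-0.      0.     -0.0002 -0.0001  0.0002  0.      0.0001] well [ 0.51535167 -0.00434743]
```

Request:
servo_tool:
  increments:
    - {"slide":[0,0,-10],"dr":[0,0,0],"jaw":0.95}
    - {"slide":[0,0,-35],"dr":[0,0,0],"jaw":0.95}
    - {"slide":[0,0,-70],"dr":[0,0,0],"jaw":0.95}
    - {"slide":[0,0,-110],"dr":[0,0,0],"jaw":0.95}
    - {"slide":[-5,0,-150],"dr":[0,0,0],"jaw":0.95}
    - {"slide":[-20,1,-180],"dr":[0,0,0],"jaw":0.95}
    - {"slide":[-45,3,-195],"dr":[0,0,0],"jaw":0.95}
    - {"slide":[-85,6,-200],"dr":[0,0,0],"jaw":0.95}
    - {"slide":[-125,9,-200],"dr":[0,0,0],"jaw":0.95}
    - {"slide":[-165,11,-200],"dr":[0,0,0],"jaw":0.95}
    - {"slide":[-205,14,-200],"dr":[0,0,0],"jaw":0.95}
    - {"slide":[-245,17,-200],"dr":[0,0,0],"jaw":0.95}
    - {"slide":[-285,20,-200],"dr":[0,0,0],"jaw":0.95}
    - {"slide":[-325,22,-200],"dr":[0,0,0],"jaw":0.95}
    - {"slide":[-360,24,-200],"dr":[0,0,0],"jaw":0.95}
    - {"slide":[-380,26,-200],"dr":[0,0,0],"jaw":0.95}
    - {"slide":[-390,26,-200],"dr":[0,0,0],"jaw":0.95}
    - {"slide":[-390,26,-200],"dr":[0,0,0],"jaw":0.95}
    - {"slide":[-390,26,-200],"dr":[0,0,0],"jaw":0.95}

```text
t: 13.65
tool_pos: [0.5021, -0.114, 0.3998]
orientation: [-2.318, -2.119, -0.001]
force: [0.5, 0.6, -1.0]
opening: 0.0207
gripper_force: 40.0
```

Run:
```python
from h import *
s=read_state(); print({k:np.round(s[k],4) for k in ['t','tool_pos','orientation','force','opening','gripper_force']})
im,d,p,R,t=snap('wrist'); cv2.imwrite('pics/w3.png',im[...,::-1]); P=cloud(d,p,R,t); np.savez('w3.npz',im=im,d=d,R=R,t=t)
hsv=cv2.cvtColor(im,cv2.COLOR_RGB2HSV)
b=(d>0)&(abs(P[...,2]-.1)<.004)&(hsv[...,1]>120)&(hsv[...,2]>120)&(np.hypot(P[...,0]-.515,P[...,1]+.004)<.11)
q=P[b][:,:2].astype(np.float32); print(b.sum(),cv2.minAreaRect(q),np.median(P[b][:,2]))
# inner contour
M=b.astype(np.uint8)*255; cs,h=cv2.findContours(M,cv2.RETR_CCOMP,cv2.CHAIN_APPROX_NONE)
for c in cs:
    if len(c)>100:
        w=np.array([ray(u,v,.1,p,R,t)[:2] for u,v in c[:,0]]); x=np.c_[2*w,np.ones(len(w))]; a=np.linalg.lstsq(x,(w**2).sum(1),rcond=None)[0]; print(len(c),'circ',a[:2],np.sqrt(a[2]+a[0]**2+a[1]**2))
# held disc
z=s['tool_pos'][2]-.201+.01
g=(d>0)&(abs(P[...,2]-z)<.006)&(np.hypot(P[...,0]-s['tool_pos'][0],P[...,1]-s['tool_pos'][1])<.075)
print('disc',g.sum(),cv2.minEnclosingCircle(P[g][:,:2].astype(np.float32)))
x=np.c_[P[g][:,:2],np.ones(g.sum())]; print('plane',np.linalg.lstsq(x,P[g][:,2],rcond=None)[0],z)
```

```text
{'t': np.float64(13.65), 'tool_pos': array([ 0.5021, -0.114 ,  0.3998]), 'orientation': array([-2.3184e+00, -2.1193e+00, -7.0000e-04]), 'force': array([ 0.4998,  0.578 , -0.9681]), 'opening': np.float64(0.0207), 'gripper_force': np.float64(39.9999)}
16861 ((0.515994668006897, -0.01850881427526474), (0.12020934373140335, 0.14462918043136597), 84.61530303955078) 0.10073162210623668
1134 circ [ 0.51654099 -0.01309568] 0.07018048137975395
disc 23835 ((0.5027864575386047, -0.11196304112672806), 0.05482040345668793)
plane [-0.00171423 -0.00362753  0.20995813] 0.20880161811811665
```

View pics/w3.png

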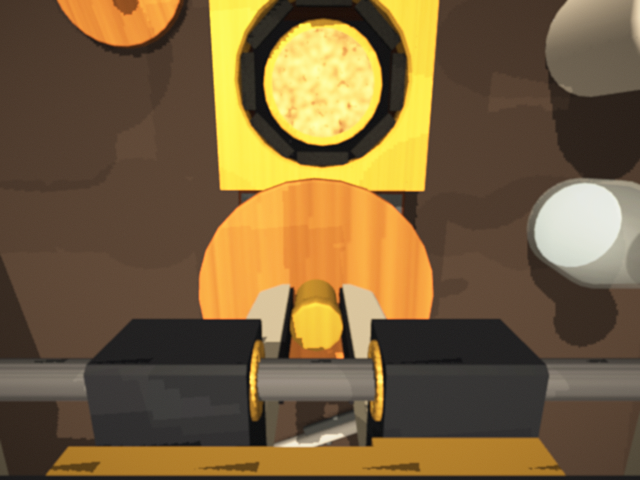

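The wrist view shows the cover held level (its pull at (316,310)) and the well mouth at about (323,82), with the platform sunk. Next I fit both circles in this same view.

Run:
```python
from h import *
f=np.load('w3.npz'); R,t,d,im=f['R'],f['t'],f['d'],f['im']; p=camera_params('wrist'); P=cloud(d,p,R,t)
hsv=cv2.cvtColor(im,cv2.COLOR_RGB2HSV)
def fit(w):
    a=np.linalg.lstsq(np.c_[2*w,np.ones(len(w))],(w**2).sum(1),rcond=None)[0]; return a[:2],np.sqrt(a[2]+a[0]**2+a[1]**2)
def robust(w):
    for _ in range(6):
        c,r=fit(w); e=abs(np.hypot(*(w-c).T)-r); w=w[e<max(.0012,2*np.median(e))]
    return c,r,len(w)
v,u=np.mgrid[:480,:640]
# well: brass mask inner boundary, rays at .1
b=((hsv[...,1]>120)&(hsv[...,2]>110)).astype(np.uint8)
e=cv2.Canny(b*255,50,150)>0
def W(m,z): return np.array([ray(x,y,z,p,R,t)[:2] for x,y in zip(u[m],v[m])])
m=e&(v>4)&(v<190)&(u>225)&(u<425); w=W(m,.1); r=np.hypot(*(w-[.515,-.0043]).T); w=w[(r>.052)&(r<.063)]; print('well',robust(w))
# disc edge at z=.209
m=e&(v>178)&(v<318)&(u>190)&(u<440); w=W(m,.209); r=np.hypot(*(w-[.5025,-.113]).T); w=w[(r>.05)&(r<.06)]; print('disc',robust(w))
```

```text
well (array([ 0.51711706, -0.00598964]), np.float64(0.055521226155692334), 468)
disc (array([ 0.5025797 , -0.11350862]), np.float64(0.05507751928560723), 323)
```

Request:
servo_tool:
  increments:
    - {"slide":[15,0.5,0],"dr":[0,0,0],"jaw":0.95}
    - {"slide":[45,1.6,0],"dr":[0,0,0],"jaw":0.95}
    - {"slide":[75,2.7,10],"dr":[0,0,0],"jaw":0.95}
    - {"slide":[98,3.5,30],"dr":[0,0,0],"jaw":0.95}
    - {"slide":[109.6,3.9,50],"dr":[0,0,0],"jaw":0.95}
    - {"slide":[109.6,3.9,70],"dr":[0,0,0],"jaw":0.95}
    - {"slide":[109.6,3.9,85],"dr":[0,0,0],"jaw":0.95}
    - {"slide":[109.6,3.9,90],"dr":[0,0,0],"jaw":0.95}
    - {"slide":[109.6,3.9,90],"dr":[0,0,0],"jaw":0.95}
    - {"slide":[109.6,3.9,90],"dr":[0,0,0],"jaw":0.95}

```text
t: 14.7
tool_pos: [0.5162, -0.006, 0.3107]
orientation: [2.319, 2.118, 0.001]
force: [1.1, 0.7, -0.4]
opening: 0.0204
gripper_force: 40.0
```

Run:
```python
from h import *
s=read_state(); print({k:np.round(s[k],4) for k in ['t','tool_pos','orientation','force','opening','gripper_force']})
print(go([.516,-.0052,.3025],-5.35))
for n in ['side','wrist']:
    im,d,p,R,t=snap(n); 
    if n=='side': a=im[190:340,260:460]
    else: b=im[130:440,100:540]
a=cv2.resize(a,(400,300),interpolation=cv2.INTER_CUBIC); b=cv2.resize(b,(400,282))
cv2.imwrite('pics/c3.png',np.hstack([a[:282],b])[...,::-1])
```

```text
{'t': np.float64(14.7), 'tool_pos': array([ 0.5162, -0.006 ,  0.3107]), 'orientation': array([2.3187e+00, 2.1183e+00, 1.3000e-03]), 'force': array([ 1.1236,  0.7466, -0.4469]), 'opening': np.float64(0.0204), 'gripper_force': np.float64(39.9997)}
(array([ 0.8, -0.2,  8.2]), array([ 0.0012, -0.    ,  0.0031]))
```

View pics/c3.png

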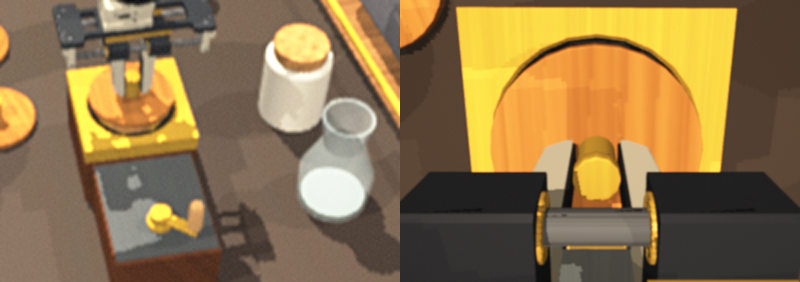

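The cover sits about 10 mm above the mouth and looks centred (wrist half: an even crescent at the far rim). The bystanders are clear, so I'll lower slowly.

Request:
servo_tool:
  increments:
    - {"slide":[0.8,-0.2,3],"dr":[0,0,0],"jaw":0.95}
    - {"slide":[0.8,-0.2,6],"dr":[0,0,0],"jaw":0.95}
    - {"slide":[0.8,-0.2,9],"dr":[0,0,0],"jaw":0.95}
    - {"slide":[0.8,-0.2,12],"dr":[0,0,0],"jaw":0.95}
    - {"slide":[0.8,-0.2,14],"dr":[0,0,0],"jaw":0.95}
    - {"slide":[0.8,-0.2,14],"dr":[0,0,0],"jaw":0.95}

```text
t: 15.4
tool_pos: [0.5156, -0.0052, 0.2955]
orientation: [-2.319, -2.119, 0.0]
force: [0.8, -0.6, -1.2]
opening: 0.0207
gripper_force: 40.0
```

Request:
servo_tool:
  increments:
    - {"slide":[0,0,1],"dr":[0,0,0],"jaw":0.95}
    - {"slide":[0,0,2],"dr":[0,0,0],"jaw":0.95}
    - {"slide":[0,0,2],"dr":[0,0,0],"jaw":0.95}

```text
t: 15.7
tool_pos: [0.5158, -0.0051, 0.2944]
orientation: [2.319, 2.119, 0.0]
force: [-2.1, 1.3, 3.4]
opening: 0.0206
gripper_force: 40.0
```

Request:
servo_tool:
  increments:
    - {"slide":[0,0,1],"dr":[0,0,0],"jaw":0.95}
    - {"slide":[0,0,2],"dr":[0,0,0],"jaw":0.95}
    - {"slide":[0,0,3],"dr":[0,0,0],"jaw":0.95}
    - {"slide":[0,0,4],"dr":[0,0,0],"jaw":0.95}
    - {"slide":[0,0,4],"dr":[0,0,0],"jaw":0.95}

```text
t: 16.2
tool_pos: [0.5159, -0.0051, 0.2911]
orientation: [2.319, 2.119, 0.001]
force: [-5.9, -0.0, 10.9]
opening: 0.0202
gripper_force: 40.0
```

Request:
servo_tool:
  increments:
    - {"slide":[0,0,1],"dr":[0,0,0],"jaw":0.95}
    - {"slide":[0,0,2],"dr":[0,0,0],"jaw":0.95}
    - {"slide":[0,0,2],"dr":[0,0,0],"jaw":0.95}
    - {"slide":[0,0,2],"dr":[0,0,0],"jaw":0.95}

```text
t: 16.6
tool_pos: [0.5161, -0.0051, 0.291]
orientation: [2.318, 2.119, 0.002]
force: [-14.0, 1.1, 25.0]
opening: 0.0203
gripper_force: 40.0
```

At 25 N the cover no longer moves, so it is on its stop. I'll ease off, release and back away slightly to check.

Request:
servo_tool:
  increments:
    - {"slide":[0,0,-2],"dr":[0,0,0],"jaw":0.95}
    - {"slide":[0,0,-2],"dr":[0,0,0],"jaw":0.7}
    - {"slide":[0,0,-2],"dr":[0,0,0],"jaw":0.5}
    - {"slide":[0,0,-2],"dr":[0,0,0],"jaw":0.5}
    - {"slide":[0,0,-2],"dr":[0,0,0],"jaw":0.5}
    - {"slide":[0,0,-10],"dr":[0,0,0],"jaw":0.5}
    - {"slide":[0,0,-40],"dr":[0,0,0],"jaw":0.5}
    - {"slide":[0,0,-80],"dr":[0,0,0],"jaw":0.5}
    - {"slide":[0,0,-120],"dr":[0,0,0],"jaw":0.5}
    - {"slide":[0,0,-120],"dr":[0,0,0],"jaw":0.5}
    - {"slide":[0,0,-120],"dr":[0,0,0],"jaw":0.5}

```text
t: 17.7
tool_pos: [0.5161, -0.0052, 0.4095]
orientation: [2.317, 2.118, 0.003]
force: [0.0, 0.3, -0.8]
opening: 0.0466
gripper_force: 0.0
```

Run:
```python
from h import *
s=read_state(); print({k:np.round(s[k],4) for k in ['t','tool_pos','force','opening','gripper_force']})
im,d,p,R,t=snap('wrist'); P=cloud(d,p,R,t); cv2.imwrite('pics/w4.png',im[...,::-1])
rr=np.hypot(P[...,0]-.517,P[...,1]+.0048)
for n,m in [('disc',(rr<.05)&(rr>.018)),('rim',(rr>.064)&(rr<.07))]:
    m&=(d>0)&(abs(P[...,2]-.1)<.015); q=P[m]; a=np.linalg.lstsq(np.c_[q[:,0]-.517,q[:,1]+.0048,np.ones(len(q))],q[:,2],rcond=None)[0]; print(n,len(q),a.round(4))
k=(rr<.02)&(P[...,2]>.125)&(P[...,2]<.14); print('pull',k.sum(),P[k].mean(0))
im,d,p,R,t=snap('top'); P=cloud(d,p,R,t); w=(d>0)&(np.hypot(P[...,0]-.4987,P[...,1]+.1836)<.06)&(P[...,2]>.13)&(P[...,2]<.145); print('knob',P[w].mean(0))
```

```text
{'t': np.float64(17.7), 'tool_pos': array([ 0.5161, -0.0052,  0.4095]), 'force': array([ 0.0156,  0.2824, -0.7752]), 'opening': np.float64(0.0466), 'gripper_force': np.float64(0.0)}
disc 11578 [ 0.0011 -0.0009  0.1009]
rim 3981 [ 0.0011 -0.0007  0.1009]
pull 771 [ 0.51709939 -0.00435689  0.1305616 ]
knob [ 0.52878069 -0.21371352  0.13571266]
```

View pics/w4.png

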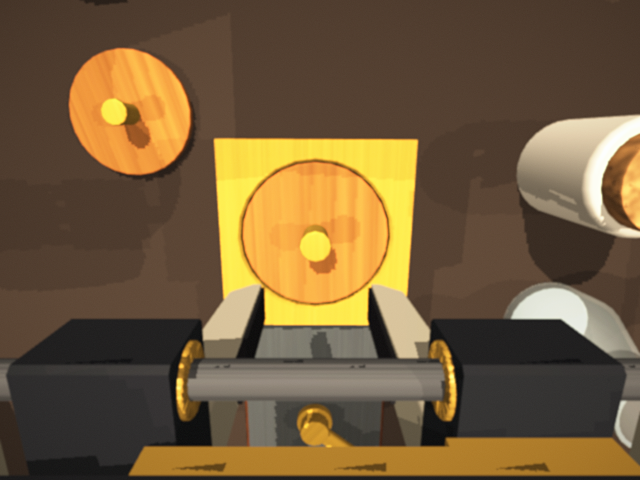

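The view shows the cover seated at (315,232) with an even gap all round. It is flush to within 0.1 mm and parallel to the rim. The knob hasn't moved since I released it, and the gripper is clear of everything.

```bash
python3 -c "
from plant import close_job
print(close_job())"
```

```text
the job is handed in; nothing more can be done
None
```

The job is handed in at about 18 s: the crank is wound to about 13 rad, past the drop in resistance, the cover is pressed home flush and level and released, and I saw no contact with any bystander, though their final positions weren't re-measured.

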